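# Hang the puppet-control board level

### The arm

A 6-joint arm with a two-finger parallel gripper is mounted at the origin on the work surface. World frame = base frame: x ahead of the robot, y to its left, z up, the work surface at z = 0. Lengths are in m, angles in rad, forces in N, time in s.
With the tool pointing down it reaches from about 0.4 to 0.925 m from the base axis. Payload 12.5 kg.
Tool frame: the origin (TCP) lies midway between the tips of the shut fingers; the grasp point (between the pads) lies 19 mm behind it (robot.pinch_z is the distance from the TCP to the grasp point, in m); z points along the fingers, y is the line along which they close (so a half turn about z gives the same grasp; the last joint's range is limited). The gripper opens to 95 mm and grips with 3 to 60 N. Pads are 20 mm wide; open, the fingers measure 119 mm over their backs; the gripper's body (75 mm by 180 mm) begins 59 mm behind the grasp point.
Start: joints at [1.202, 0.491, 1.559, -0, 1.092, -0.106], TCP at [0.162, 0.604, 0.188] pointing down, gripper open.
Joint ranges: [-3.1, 3.1], [-0.84, 2.19], [0.05, 2.79], [-1.13, 4.28], [0.06, 2.93], [-2.69, 2.69]. Speed limits (rad/s): [2.22, 2.22, 2.79, 3.14, 3.14, 3.14].

### API

Orientations are given as a unit quaternion [w, x, y, z].
In Python, from plant import robot gives the robot as it stands. The module is installed in compiled form; this text tells all that it offers.
- The arm moves only by the tool apply_moves, never from a script. Its argument "increments" is a list of rows, each a list of 7 numbers: the opening, from 0 (shut) to 1 (fully open), then the shift along the tool's x, y, z in cm, then the turn, a rotation vector about the tool's x, y, z in rad. A call has 1 to 5 rows; each row is the pose to reach, as a shift and turn from the pose commanded when the call began, along the tool's axes at that moment; what a row does not reach only later rows make up. A row lasts 1/8 s, in which the tool goes at most 62.5 mm and 10.7 degrees, less where a joint would pass 70% of its speed; a pose out of reach is approached as far as the arm can. A call with a gripper value outside its range is refused whole. The fingers move at their own pace and stop on an object; "squeeze" is the grip in N (left out, the last holds). Time passes only in rows, so rows that repeat a pose let the fingers close. It gives the time, the measured TCP pose, the force, the opening and the grip force at its end, in the units of the state.
- robot.read_state(): the state, without advancing time (a new reading comes with each control period).
- robot.snapshot(name): name is "side" or "top" or "wrist"; returns the picture (480x640x3 uint8, red, green, blue); there is no depth.
- robot.get_calibration(name): a dict with "fx", "fy", "cx", "cy" (pixels), "k1" (the pictures are not rectified: a ray, as slopes to the right and down, at radius r is drawn at 1 + k1 r^2 times it, then the intrinsics apply), "eye" and "rotation" of the camera in the world. Camera axes: x right, y up, looking along -z (the intrinsics and any distortion apply to the point x, -y, -z); pixel columns grow to the right and rows downward; lengths in m; the calibration is good to about 2 mm. A picture is of the moment at which its call begins: read the wrist's pose just before it. get_calibration takes no time and is no camera call; for the wrist camera it gives the pose at the moment of the call.
- robot.hand_in(): hands the job in; it is judged then, once.
The state is a dict: "time": time; "joint_positions": joint angles; "qd": joint speeds; "joint_torque": joint torques, N m; "ee_pos": TCP position; "tool_rot": TCP orientation; "ft_force": force on the tool from outside, world axes, zero at the start; "moment": the same for the moment, N m; "grip_width": finger opening in m; "grip_force": force on a finger pad.
Only numpy, scipy, OpenCV 4.12 (cv2) and the standard library are available. Lean on these libraries where they do the work, as an engineer would, in place of code of your own. Each camera call takes 0.05 s, during which the arm holds its last target. There are 200 camera calls.

### The job

Take the L-shaped puppet-control board out of its rack and hang it on the steel peg of the stand by the one of its five holes that lets it hang level (its long top edge as near level as the holes allow, within about 9 degrees). Hidden lead sets its balance, so find the right hole by feel or by trying; leave it hanging still and free on the peg, and do not knock the other things about.

Things in the scene. Friction and masses are not known exactly. Their poses are not given: they have to be found in the camera images.
- control: L-shaped plywood control board, 12 mm thick, standing upright in the rack. Origin: centre of the middle hole, mid-thickness; x along the long top edge, y square to its faces, z up. Upper arm: x -80 to +110 mm, z -44 to +28 mm. Leg: x -80 to -30 mm, down to z = -144 mm. Five 10 mm round holes right through along y, at z = 0 and x = -30, -15, 0, +15, +30 mm. Weighs 0.64 kg
- hole0 (a point): centre of hole 0 of the board (x = -30 mm in the board's frame, the one nearest the leg), mid-thickness; axes as the board's
- hole1 (a point): centre of hole 1 of the board (x = -15 mm in the board's frame), mid-thickness; axes as the board's
- hole2 (a point): centre of hole 2 of the board (x = +0 mm in the board's frame), mid-thickness; axes as the board's
- hole3 (a point): centre of hole 3 of the board (x = +15 mm in the board's frame), mid-thickness; axes as the board's
- hole4 (a point): centre of hole 4 of the board (x = +30 mm in the board's frame, the one nearest the tail), mid-thickness; axes as the board's
- stand: fixed wooden hanging stand: base 150 x 130 x 18 mm with a 30 x 30 mm post (centre at x = -40 mm, top 235 mm above the table) and a level, straight steel peg, 6 mm thick with a round end, sticking out 100 mm from the post along +x at 220 mm above the table. Origin under the base's centre
- peg_root (a point): point on the peg's axis where it leaves the post; x points along the peg towards its free end, z up
- peg_tip (a point): free end of the peg, 100 mm from peg_root; same axes
- rack: fixed wooden rack, axes as the board in it; origin on the table below the board's middle hole (hole row 159 mm up). Base 15 mm thick; the leg stands on it between cheeks 35 mm high, the tail rests in a fork at x = +95 mm with prongs rising 22 mm above the arm's lower edge; slots 16 mm wide. The board comes out straight up, free after 40 mm. The spare stands in a second slot at y = +75 mm
- tail_end (a point): middle of the board's tail end (x = +110, z = -8 mm). Lead is hidden in the leg and, wedged fast at an unknown place, along the upper arm, so the balance cannot be seen: the centre of mass lies 61 mm below the hole row, anywhere from x = -36 to +28 mm. Hung by a hole, the board swings until its centre of mass is below that hole and rests after a few seconds; friction on the peg may leave it 1 or 2 degrees off
- spare: bystander: a plain straight plywood board, 150 x 12 x 70 mm, standing on edge in the rack's second slot; origin at the centre of its underside
- glue: bystander: a white plastic glue bottle, 60 mm across, 150 mm tall; origin at the centre of its underside
- mallet: bystander: a hammer about 200 mm long lying flat
- head: bystander: a turned wooden puppet-head blank, 84 mm at its widest, 120 mm tall, standing on its neck (48 mm foot); origin under its centre
- driver: bystander: a screwdriver about 190 mm long lying flat
- pot: bystander: an empty white ceramic cup, 80 mm across, 100 mm tall; origin under its centre
- offcut: bystander: a hardwood offcut 120 x 60 x 40 mm; origin under its centre
Mind the look-alikes: they are no part of the job. Leave any pink look-alike of the stand alone.

How it is judged:
By the outcome, as a careful person would: the job done as asked, in the order asked, and still so for the second after the job is handed in, with the robot touching nothing.
It also fails if it takes over 72 s, if anything falls off the work surface, if the arm or the gripper's body presses on something with over 40 N, if the wrist force passes 120 N, or if a joint passes its speed limit or range.

## Working session

There is one attempt and no reset: what is moved stays moved. The work goes in short steps, Python scripts to look and compute and a tool call to move; the robot and the scene stay as the last step left them, time stands still between calls to the robot, and variables do not carry over. Pictures are saved under pics/ and viewed, at most 10 in all, crops included, and the job is handed in when it is done.

Besides the shell and the picture viewer there is one more tool, called in YAML: its name, and indented under it one key for each argument. apply_moves: Moves the arm, as the interface text tells. Its arguments: {"type":"object","properties":{"increments":{"type":"array","items":{"type":"array","items":{"type":"number"}}},"squeeze":{"type":"number"}},"required":["increments"]}

```bash
mkdir -p pics; cat > h.py <<'E'
import numpy as np, cv2
from plant import robot
from scipy.spatial.transform import Rotation as R
def rot(q): return R.from_quat([q[1],q[2],q[3],q[0]])
def cal(n):
    c=robot.get_calibration(n); M=np.array(c["rotation"],float)
    if M.shape!=(3,3): M=rot(M.ravel()).as_matrix()
    K=np.array([[c["fx"],0,c["cx"]],[0,c["fy"],c["cy"]],[0,0,1.]])
    return K,np.array([c["k1"],0,0,0,0.]),np.array(c["eye"]),M
def ray(C,uv):
    K,d,e,M=C
    p=cv2.undistortPoints(np.array(uv,float).reshape(-1,1,2),K,d).reshape(-1,2)
    return e,np.c_[p[:,0],-p[:,1],-np.ones(len(p))]@M.T
def onplane(C,uv,n,d):  # n.x=d
    e,v=ray(C,uv); n=np.array(n,float); return e+v*((d-e@n)/(v@n))[:,None]
def proj(C,P):
    K,d,e,M=C; c=(np.atleast_2d(P)-e)@M; c=c*[1,-1,-1]
    return cv2.projectPoints(c,np.zeros(3),np.zeros(3),K,d)[0].reshape(-1,2)
def snap(n,f):
    C=cal(n); im=robot.snapshot(n); cv2.imwrite(f"pics/{f}.png",im[...,::-1]); return C,im
E
python3 - <<'E'
from h import *
for n in("top","side"):
    C,_=snap(n,n+"0"); print(n,C)
s=robot.read_state(); print(s, robot.pinch_z)
E
```

```text
top (array([[606.04245347,   0.        , 319.34263782],
       [  0.        , 606.04245347, 247.33201907],
       [  0.        ,   0.        ,   1.        ]]), array([-0.13164303,  0.        ,  0.        ,  0.        ,  0.        ]), array([0.18176942, 0.00418291, 1.76970362]), array([[ 0.04709079,  0.97608548, -0.21222534],
       [-0.99888158,  0.04511194, -0.01415954],
       [-0.00424702,  0.21265477,  0.97711817]]))
side (array([[601.55799767,   0.        , 310.36307103],
       [  0.        , 601.55799767, 236.16639551],
       [  0.        ,   0.        ,   1.        ]]), array([-0.14260915,  0.        ,  0.        ,  0.        ,  0.        ]), array([ 0.35393985, -1.24940221,  0.98857051]), array([[ 0.98859027,  0.08037094, -0.12739615],
       [-0.15061016,  0.54098934, -0.82743405],
       [ 0.0024183 ,  0.83718041,  0.54692148]]))
{'time': 0.1, 'joint_positions': array([ 1.20239564e+00,  4.91499806e-01,  1.55938405e+00, -6.75681787e-06,
        1.09170799e+00, -1.05611362e-01]), 'qd': array([-0.00023867,  0.00049867, -0.00283815,  0.00016312,  0.00067465,
        0.00085519]), 'joint_torque': array([ 1.58086907e-03, -6.13625407e+01, -2.58608329e+01,  6.93599763e-02,
        4.70374280e-02, -7.78439585e-05]), 'ee_pos': array([0.16225877, 0.60332058, 0.18772141]), 'tool_rot': array([-1.14388601e-04,  1.31015347e-01,  9.91380214e-01, -4.86334689e-04]), 'ft_force': array([-0.08910222, -0.75662598, -0.43129597]), 'moment': array([-0.00758852, -0.00249118, -0.0086996 ]), 'grip_force': 0.0, 'grip_width': 0.09526515664810203} 0.0188
```

View pics/top0.png

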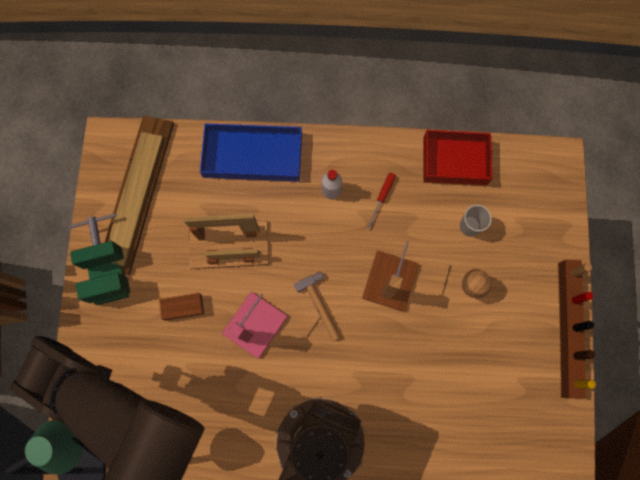

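View pics/side0.png

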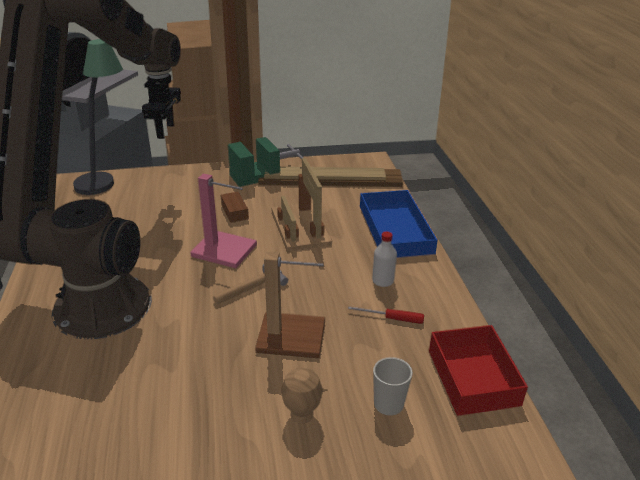

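Top view: the control board is the tall board at (188–258, 222), because the side view shows its leg at (315, 220). The low board at (233, 256) is the spare. There are two stands: the brown one at (395, 285), which is wooden and fits the description, and the pink look-alike at (250, 325). I'll confirm both with one enlarged crop.

```bash
python3 - <<'E'
import cv2,numpy as np
t=cv2.imread("pics/top0.png");s=cv2.imread("pics/side0.png")
a=cv2.resize(t[205:275,180:280],(400,280),interpolation=3)
b=cv2.resize(t[235:315,350:450],(350,280),interpolation=3)
c=cv2.resize(s[150:250,265:345],(256,320),interpolation=3)
d=cv2.resize(s[245:360,245:335],(250,320),interpolation=3)
o=np.zeros((600,750,3),np.uint8);o[:280,:400]=a;o[:280,400:]=b;o[280:,:256]=c;o[280:,256:506]=d
cv2.imwrite("pics/crop1.png",o)
E
```

```text
(no output)
```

View pics/crop1.png

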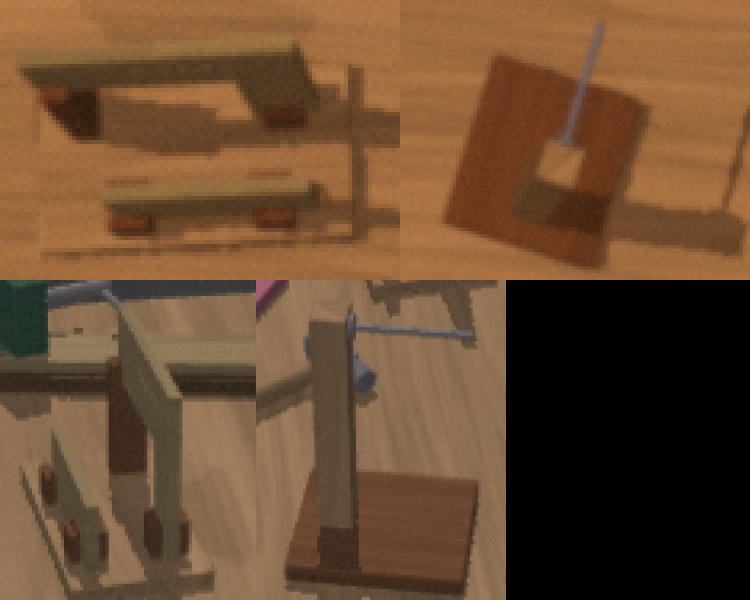

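The crop confirms it. The L-board with its leg in the rack has top-edge ends near (185, 220) and (254, 217) in the top view. The brown stand's peg runs from (398, 276) to (407, 242).

```bash
python3 - <<'E'
from h import *
T=cal("top");S=cal("side")
b=onplane(T,[[185.3,219.5],[254.5,217]],[0,0,1],.187);print("board",b,np.linalg.norm(b[0]-b[1]))
p=onplane(T,[[397.7,275.9],[407.1,241.9]],[0,0,1],.22);print("peg",p,np.linalg.norm(p[0]-p[1]))
print("side",onplane(S,[[279.5,262.3],[323.4,264.8]],[0,0,1],.22))
print("proj tail,leg side",proj(S,b))
W=cal("wrist");s=robot.read_state();Rt=rot(s['tool_rot']).as_matrix()
print("wrist cam in tool",Rt.T@(W[2]-s['ee_pos']),Rt.T@W[3]);print(W[0])
print(Rt)
E
```

```text
board [[0.58610452 0.39511739 0.187     ]
 [0.60139931 0.20651471 0.187     ]] 0.18922183285621844
peg [[ 0.4519503  -0.18008622  0.22      ]
 [ 0.54359622 -0.20303403  0.22      ]] 0.0944752682406303
side [[ 0.45030079 -0.1802085   0.22      ]
 [ 0.54388013 -0.20355635  0.22      ]]
proj tail,leg side [[303.76576614 158.3051625 ]
 [318.76853896 187.1924871 ]]
wrist cam in tool [ 0.07866022  0.00056791 -0.19687811] [[ 6.60956737e-05  9.60237241e-01  2.79185310e-01]
 [ 9.99999283e-01 -3.97192727e-04  1.12937039e-03]
 [ 1.19535388e-03  2.79185035e-01 -9.60236579e-01]]
[[360.16613953   0.         318.58883149]
 [  0.         360.16613953 249.50698352]
 [  0.           0.           1.        ]]
[[-9.65669932e-01  2.59771933e-01 -3.54239807e-04]
 [ 2.59772156e-01  9.65669485e-01 -9.34311852e-04]
 [ 9.93705762e-05 -9.94258501e-04 -9.99999501e-01]]
```

```bash
cat >> h.py <<'E'
def down(az): # tool z down, tool y at azimuth az deg
    a=np.radians(az); y=np.array([np.cos(a),np.sin(a),0]); z=np.array([0,0,-1.]); return np.c_[np.cross(y,z),y,z]
def inc(pos,az,ref=None):
    s=robot.read_state(); Rt=rot(s['tool_rot']).as_matrix(); p=np.array(s['ee_pos']) if ref is None else ref
    return np.round(np.r_[Rt.T@(np.array(pos)-p)*100, R.from_matrix(Rt.T@down(az)).as_rotvec()],3)
E
python3 - <<'E'
from h import *
print(inc([.162,.603,.33],75),inc([.594,.289,.30],4.6))
E
```

```text
[ 1.8000e-02 -5.2000e-02 -1.4228e+01 -1.0000e-03 -0.0000e+00 -1.0000e-03] [-4.9856e+01 -1.9149e+01 -1.1214e+01 -1.0000e-03  1.0000e-03  1.2280e+00]
```

apply_moves:
  increments:
    - [1, 0, 0, -6, 0, 0, 0]
    - [1, 0, 0, -12, 0, 0, 0]
    - [1, -5, -2, -14, 0, 0, 0.18]
    - [1, -10, -4, -14, 0, 0, 0.36]
    - [1, -15, -6, -14, 0, 0, 0.54]

```text
time: 0.72
ee_pos: [0.2926, 0.5055, 0.3283]
tool_rot: [0.0, 0.393, 0.919, 0.0]
ft_force: [0.8, 0.2, 0.1]
grip_width: 0.0949
grip_force: 0.0
```

```bash
python3 - <<'E'
from h import *
print(robot.read_state()['ee_pos'],inc([.594,.289,.30],4.6))
E
```

```text
[0.29258669 0.5055072  0.32828828] [-36.476   6.838   2.83    0.     -0.      0.682]
```

apply_moves:
  increments:
    - [1, -6, 1, 0, 0, 0, 0.15]
    - [1, -12, 2, 0, 0, 0, 0.3]
    - [1, -18, 3, 1, 0, 0, 0.45]
    - [1, -24, 4.5, 2, 0, 0, 0.6]
    - [1, -30, 5.5, 2, 0, 0, 0.68]

```text
time: 1.35
ee_pos: [0.5409, 0.3276, 0.3071]
tool_rot: [-0.0, 0.677, 0.736, -0.001]
ft_force: [-0.2, -0.1, -0.0]
grip_width: 0.0953
grip_force: 0.0
```

```bash
python3 - <<'E'
from h import *
print(robot.read_state()['ee_pos'],inc([.594,.289,.30],4.6))
E
```

```text
[0.54085586 0.3276194  0.30710907] [-4.296e+00  4.971e+00  7.050e-01 -2.000e-03  0.000e+00  4.000e-03]
```

apply_moves:
  increments:
    - [1, -4, 4.5, 0.7, 0, 0, 0]
    - [1, -4.3, 5, 0.7, 0, 0, 0]
    - [1, -4.3, 5, 0.7, 0, 0, 0]
    - [1, -4.3, 5, 0.7, 0, 0, 0]

```text
time: 1.85
ee_pos: [0.5922, 0.2916, 0.3016]
tool_rot: [-0.0, 0.675, 0.738, 0.0]
ft_force: [-0.5, -0.0, -0.2]
grip_width: 0.0949
grip_force: 0.0
```

```bash
python3 - <<'E'
from h import *
snap("wrist","w1"); s=robot.read_state(); print(s['ee_pos'],s['ft_force'],s['moment'])
o=np.array([.5948,.2863,0]);bx=np.array([-.081,.9967,0]);
W=cal("wrist");print(proj(W,[o+bx*.11+[0,0,.187],o-bx*.08+[0,0,.187]]))
E
```

```text
[0.59219794 0.29171037 0.30175057] [ 0.21274533 -0.80007832  0.20627563] [-0.09390148  0.03203756  0.01307237]
[[321.92458934 112.44443982]
 [319.70837713 323.66739649]]
```

View pics/w1.png

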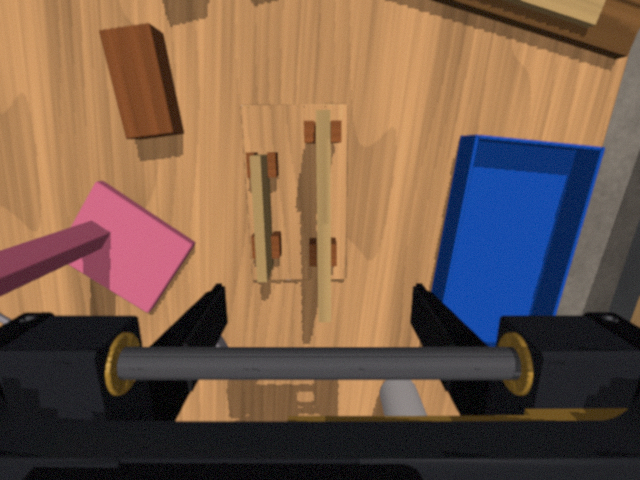

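The wrist view shows the board's top edge running from (323, 110) at the tail to (324, 321) at the leg end. Next I'll refine its pose.

```bash
python3 - <<'E'
from h import *
im=cv2.imread("pics/w1.png");W=cal("wrist")
hsv=cv2.cvtColor(im,cv2.COLOR_BGR2HSV)
for r in (150,210,290,310):
    print(r,[tuple(int(v) for v in hsv[r,c]) for c in range(310,338,3)])
b=onplane(W,[[323,110],[324.5,321]],[0,0,1],.187);d=b[0]-b[1];L=np.linalg.norm(d);print(b,L,np.degrees(np.arctan2(d[1],d[0])), "origin",b[1]+d/L*.08,b[0]-d/L*.11)
E
```

```text
150 [(15, 128, 132), (15, 129, 134), (17, 119, 163), (17, 120, 176), (18, 118, 167), (18, 114, 170), (17, 118, 182), (15, 126, 152), (15, 136, 150), (15, 130, 204)]
210 [(15, 130, 124), (14, 130, 131), (16, 126, 142), (18, 126, 170), (18, 118, 168), (19, 121, 166), (18, 123, 179), (16, 129, 197), (15, 134, 202), (15, 129, 211)]
290 [(15, 131, 128), (15, 131, 123), (15, 131, 121), (17, 118, 169), (18, 114, 175), (18, 116, 185), (18, 119, 188), (16, 130, 194), (14, 130, 189), (15, 133, 196)]
310 [(13, 131, 127), (15, 132, 118), (14, 130, 145), (18, 122, 172), (18, 119, 174), (18, 120, 181), (18, 119, 187), (16, 130, 190), (15, 131, 199), (14, 132, 186)]
[[0.58658694 0.39787113 0.187     ]
 [0.60558961 0.20978816 0.187     ]] 0.18904048139152702 95.76921320966729 origin [0.59754788 0.28938295 0.187     ] [0.59764433 0.28842829 0.187     ]
```

```bash
cat >> h.py <<'E'
def rest(n=6):
    a=[]
    for _ in range(n):
        robot.snapshot("side"); s=robot.read_state(); a.append(np.r_[s['ft_force'],s['moment']])
    a=np.array(a); return a.mean(0).round(4),a.std(0).round(4)
E
python3 - <<'E'
from h import *
print(rest()); print(robot.read_state()['ee_pos'],inc([.597,.288,.167],5.6))
E
```

```text
(array([ 0.3943,  0.2014,  0.258 , -0.1103,  0.0462,  0.0043]), array([0.3389, 0.653 , 0.5534, 0.0285, 0.0222, 0.0178]))
[0.59287381 0.2909783  0.30145598] [-3.3500e-01  3.8100e-01  1.3446e+01  0.0000e+00 -0.0000e+00 -9.0000e-03]
```

apply_moves:
  increments:
    - [1, -0.3, 0.4, 5, 0, 0, -0.01]
    - [1, -0.3, 0.4, 9, 0, 0, -0.01]
    - [1, -0.3, 0.4, 12, 0, 0, -0.01]
    - [1, -0.3, 0.4, 13.4, 0, 0, -0.01]
    - [1, -0.3, 0.4, 13.4, 0, 0, -0.01]

```text
time: 2.82
ee_pos: [0.5973, 0.288, 0.167]
tool_rot: [-0.0, 0.672, 0.741, -0.0]
ft_force: [-1.0, -0.1, 0.6]
grip_width: 0.0957
grip_force: 0.0
```

```bash
python3 - <<'E'
from h import *
print(rest()); print(robot.read_state()['ee_pos'],inc([.597,.288,.167],5.6)); snap("wrist","w2")
E
```

```text
(array([-0.0976, -0.3028, -0.1685, -0.0908,  0.0604, -0.0205]), array([0.229 , 0.3656, 0.3824, 0.0128, 0.0295, 0.0123]))
[0.59773939 0.28813632 0.16827433] [-0.006 -0.075  0.127  0.002 -0.     0.   ]
```

View pics/w2.png

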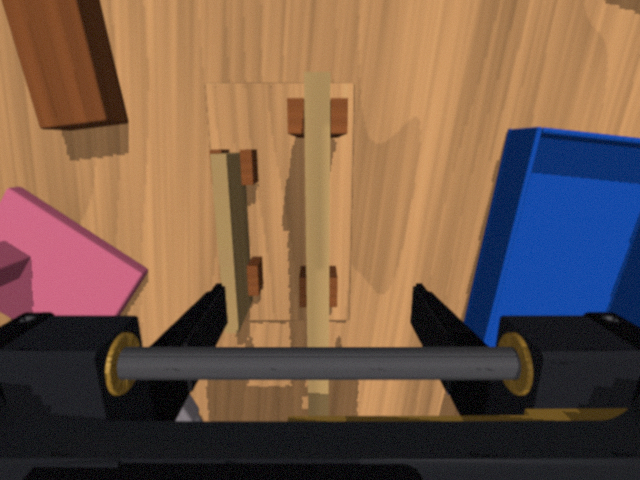

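The board sits at column 317, midway between the fingers at 222 and 413. Closing the gripper.

apply_moves:
  increments:
    - [0.5, 0, 0, 0, 0, 0, 0]
    - [0, 0, 0, 0, 0, 0, 0]
    - [0, 0, 0, 0, 0, 0, 0]
    - [0, 0, 0, 0, 0, 0, 0]
    - [0, 0, 0, 0, 0, 0, 0]
  squeeze: 25

```text
time: 3.8
ee_pos: [0.5974, 0.288, 0.1672]
tool_rot: [-0.0, 0.672, 0.741, 0.0]
ft_force: [0.1, 0.6, 0.3]
grip_width: 0.0505
grip_force: 0.0
```

apply_moves:
  increments:
    - [0, 0, 0, 0, 0, 0, 0]
    - [0, 0, 0, 0, 0, 0, 0]
    - [0, 0, 0, 0, 0, 0, 0]
    - [0, 0, 0, 0, 0, 0, 0]
  squeeze: 60

```text
time: 4.3
ee_pos: [0.5974, 0.288, 0.1672]
tool_rot: [-0.0, 0.672, 0.741, 0.0]
ft_force: [-0.4, 0.1, 1.0]
grip_width: 0.0106
grip_force: 0.0
```

apply_moves:
  increments:
    - [0, 0, 0, 0, 0, 0, 0]
    - [0, 0, 0, 0, 0, 0, 0]

```text
time: 4.55
ee_pos: [0.5974, 0.288, 0.1672]
tool_rot: [-0.0, 0.672, 0.741, 0.0]
ft_force: [-0.1, -0.4, 0.4]
grip_width: 0.0007
grip_force: 0.0
```

```bash
python3 - <<'E'
from h import *
C,w=snap("wrist","w3");S,s=snap("side","s3");T,t=snap("top","t3")
print(proj(S,robot.read_state()['ee_pos']))
o=np.zeros((600,800,3),np.uint8)
o[:300,:400]=cv2.resize(w,(400,300))
o[:300,400:]=cv2.resize(t[180:270,165:285],(400,300),interpolation=3)
o[300:,:400]=cv2.resize(s[120:255,240:420],(400,300),interpolation=3)
cv2.imwrite("pics/c3.png",o[...,::-1])
E
```

```text
[[312.81808901 180.050807  ]]
```

View pics/c3.png

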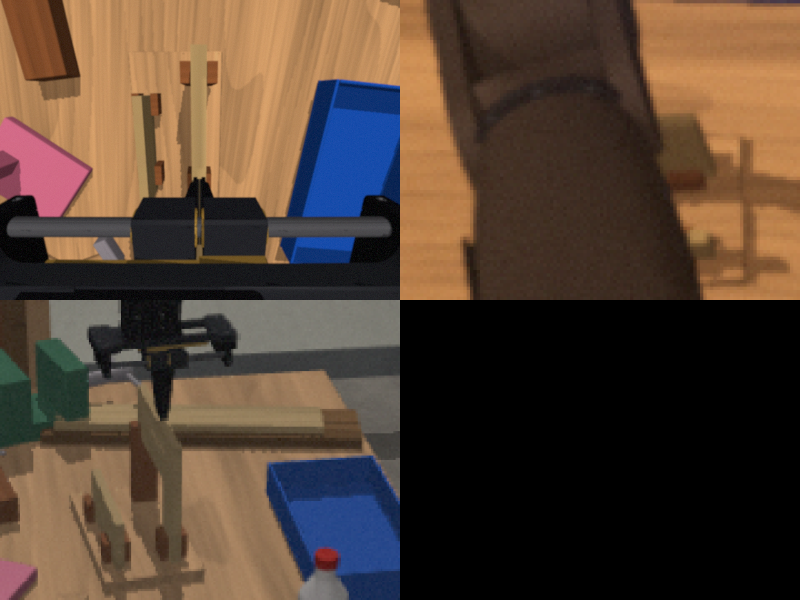

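```bash
python3 - <<'E'
from h import *
w=cv2.imread("pics/w3.png");s=cv2.imread("pics/s3.png");s0=cv2.imread("pics/side0.png")
S=cal("side");e=robot.read_state()['ee_pos'];print(e,[proj(S,e+[0,0,d])[0].round(1) for d in(0,.01,.02,.04)])
o=np.zeros((600,800,3),np.uint8)
o[:,:400]=cv2.resize(w[230:410,260:380],(400,600),interpolation=3)
o[:300,400:]=cv2.resize(s[145:205,275:355],(400,300),interpolation=0)
o[300:,400:]=cv2.resize(s0[145:205,275:355],(400,300),interpolation=0)
cv2.imwrite("pics/c4.png",o)
E
```

```text
[0.59741148 0.28799141 0.16722481] [array([312.8, 180.1]), array([312.8, 177. ]), array([312.8, 173.9]), array([312.9, 167.8])]
```

View pics/c4.png

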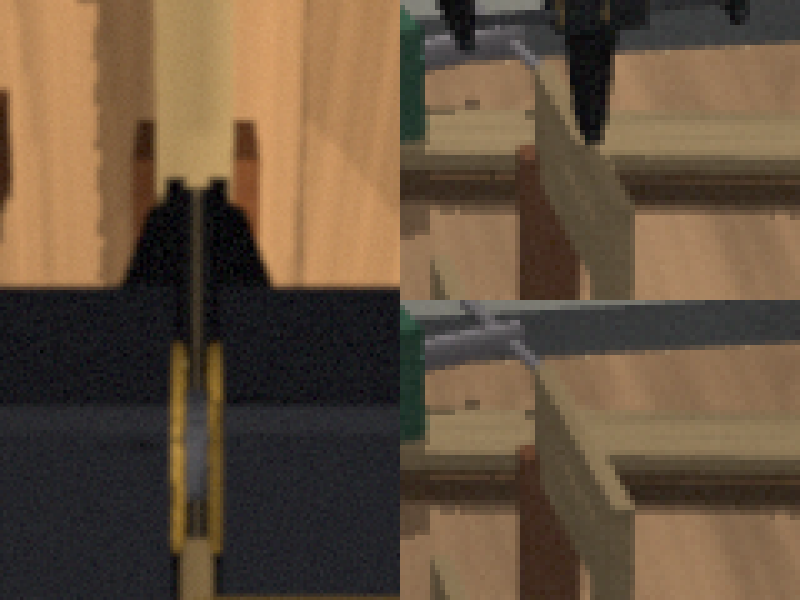

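The fingers shut onto nothing. In both views their tips stop level with the board's top edge (side px 174, not the 180 expected), so the tips really sit about 20 mm above the reported TCP. I'll reopen, go 20 mm deeper and try again.

apply_moves:
  increments:
    - [0.6, 0, 0, 0, 0, 0, 0]
    - [0.6, 0, 0, 0, 0, 0, 0]
    - [0.6, 0, 0, 0, 0, 0, 0]
    - [0.6, 0, 0, 0, 0, 0, 0]
    - [0.6, 0, 0, 0, 0, 0, 0]
  squeeze: 25

```text
time: 5.32
ee_pos: [0.5974, 0.288, 0.1673]
tool_rot: [-0.0, 0.672, 0.741, 0.0]
ft_force: [0.4, -0.0, -0.0]
grip_width: 0.045
grip_force: 0.0
```

apply_moves:
  increments:
    - [0.6, 0, 0, 1, 0, 0, 0]
    - [0.6, 0, 0, 2, 0, 0, 0]
    - [0.1, 0, 0, 2, 0, 0, 0]
    - [0, 0, 0, 2, 0, 0, 0]
    - [0, 0, 0, 2, 0, 0, 0]

```text
time: 5.95
ee_pos: [0.5976, 0.2881, 0.1476]
tool_rot: [0.0, 0.672, 0.741, 0.0]
ft_force: [-0.4, 0.0, -0.3]
grip_width: 0.0324
grip_force: 0.0
```

apply_moves:
  increments:
    - [0, 0, 0, 0, 0, 0, 0]
    - [0, 0, 0, 0, 0, 0, 0]
    - [0, 0, 0, 0, 0, 0, 0]
    - [0, 0, 0, 0, 0, 0, 0]

```text
time: 6.45
ee_pos: [0.5974, 0.288, 0.1474]
tool_rot: [0.0, 0.672, 0.741, 0.0]
ft_force: [0.2, -0.1, 2.0]
grip_width: 0.0122
grip_force: 25.0
```

apply_moves:
  increments:
    - [0, 0, 0, 0, 0, 0, 0]
    - [0, 0, 0, -1, 0, 0, 0]
    - [0, 0, 0, -2.5, 0, 0, 0]
    - [0, 0, 0, -4, 0, 0, 0]
    - [0, 0, 0, -6, 0, 0, 0]
  squeeze: 60

```text
time: 7.08
ee_pos: [0.5973, 0.288, 0.2083]
tool_rot: [-0.0, 0.672, 0.741, -0.0]
ft_force: [-0.1, -0.3, -6.0]
grip_width: 0.0115
grip_force: 60.0
```

apply_moves:
  increments:
    - [0, 0, 0, -3, 0, 0, 0]
    - [0, 0, 0, -6, 0, 0, 0]
    - [0, 0, 0, -8, 0, 0, 0]
    - [0, 0, 0, -9, 0, 0, 0]
    - [0, 0, 0, -9, 0, 0, 0]

```text
time: 7.7
ee_pos: [0.5974, 0.288, 0.2978]
tool_rot: [0.0, 0.672, 0.741, 0.0]
ft_force: [-0.2, 0.4, -6.1]
grip_width: 0.0115
grip_force: 60.0
```

```bash
python3 - <<'E'
from h import *
print(rest(10)); s=robot.read_state();print(s['ee_pos'],s['grip_width'],s['grip_force'],robot.pinch_z)
C,w=snap("wrist","w4");S,i=snap("side","s4")
o=np.zeros((480,800,3),np.uint8)
o[:,:440]=cv2.resize(i[90:250,240:387],(440,480),interpolation=3)
o[:270,440:]=cv2.resize(w,(360,270))
cv2.imwrite("pics/c5.png",o[...,::-1])
E
```

```text
(array([-2.5550e-01,  9.1700e-02, -6.3105e+00,  9.3900e-02,  6.1900e-02,
        1.8000e-03]), array([0.3543, 0.3279, 0.4107, 0.0354, 0.0334, 0.0379]))
[0.59740111 0.28798998 0.29701472] 0.011500044334399256 59.99702699482441 0.0188
```

View pics/c5.png

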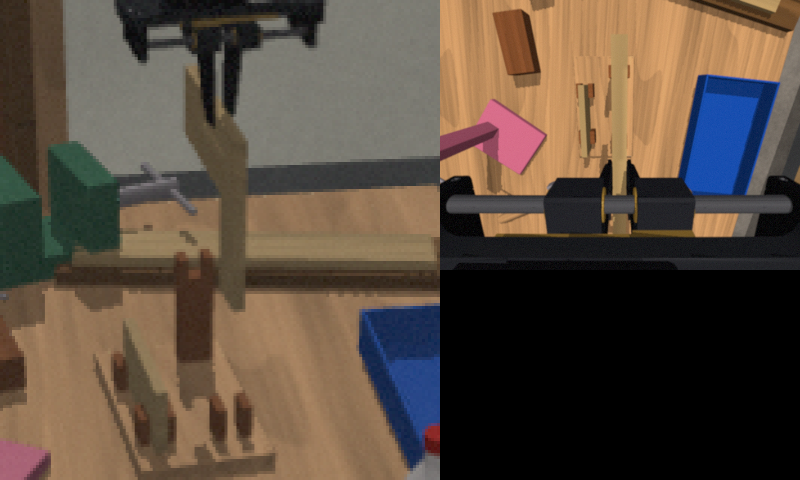

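The board is lifted and level in the grip. The moment change of about +0.195 N·m at 6.3 N puts the centre of mass near x ≈ −31 mm, which means hole 0. Next is the transfer to the stand.

```bash
python3 - <<'E'
from h import *
T=cal("top")
print("cup,head,glue bottoms-ish",onplane(T,[[476,222],[477,283],[332,175]],[0,0,1],[.1,.1,.15][0]))
az=-14.2;D=down(az);tip=np.array([.548,-.2045,.22]);root=tip-.1*D[:,1]
H=tip+.045*D[:,1]; 
tcp=H+.0295*D[:,0]; tcp[2]=.2084
look=H-.03*D[:,0]; look[2]=.2084
print(D.round(3),"tcp",tcp,"look",look)
for P in([.597,.288,.40],look+[0,0,.19],look): print(inc(P,az))
E
```

```text
cup,head,glue bottoms-ish [[ 0.63946314 -0.41707241  0.1       ]
 [ 0.46249438 -0.4185672   0.1       ]
 [ 0.76057372  0.0018176   0.1       ]]
[[ 0.245  0.969  0.   ]
 [ 0.969 -0.245  0.   ]
 [ 0.     0.    -1.   ]] tcp [ 0.59886161 -0.18694019  0.2084    ] look [ 0.58426582 -0.24462219  0.2084    ]
[ 5.0000e-03 -4.1000e-02 -1.0284e+01 -0.0000e+00 -0.0000e+00  3.4600e-01]
[-52.877  -6.521 -10.126  -0.     -0.      0.346]
[-52.878  -6.52    8.874  -0.     -0.      0.346]
```

apply_moves:
  increments:
    - [0, -4, -0.5, -2, 0, 0, 0.03]
    - [0, -9, -1, -3, 0, 0, 0.06]
    - [0, -14, -1.5, -3, 0, 0, 0.1]
    - [0, -19, -2, -3, 0, 0, 0.14]
    - [0, -24, -2.8, -3, 0, 0, 0.18]

```text
time: 8.93
ee_pos: [0.5929, 0.0448, 0.3274]
tool_rot: [0.0, 0.736, 0.677, 0.0]
ft_force: [-0.6, -1.2, -6.1]
grip_width: 0.0116
grip_force: 60.0
```

```bash
python3 - <<'E'
from h import *
P=np.array([.5843,-.2446,.2084]);print(robot.read_state()['ee_pos'],inc(P+[0,0,.1],-14.2))
E
```

```text
[0.59287771 0.04480039 0.32736815] [-28.911   1.55    1.896   0.     -0.      0.165]
```

apply_moves:
  increments:
    - [0, -5, 0.3, 0, 0, 0, 0.04]
    - [0, -11, 0.6, 0, 0, 0, 0.08]
    - [0, -17, 1, 0, 0, 0, 0.12]
    - [0, -23, 1.3, 0.5, 0, 0, 0.16]
    - [0, -28, 1.5, 1.5, 0, 0, 0.165]

```text
time: 9.55
ee_pos: [0.5848, -0.2363, 0.3125]
tool_rot: [0.001, 0.789, 0.614, 0.0]
ft_force: [0.6, 0.4, -7.0]
grip_width: 0.0117
grip_force: 60.0
```

```bash
python3 - <<'E'
from h import *
P=np.array([.5843,-.2446,.2084]);print(robot.read_state()['ee_pos'],inc(P,-14.2))
E
```

```text
[ 0.58478128 -0.23625593  0.31245308] [-8.1800e-01  1.4700e-01  1.0406e+01  1.0000e-03  0.0000e+00 -1.0000e-03]
```

apply_moves:
  increments:
    - [0, -0.8, 0.1, 3, 0, 0, 0]
    - [0, -0.8, 0.1, 7, 0, 0, 0]
    - [0, -0.8, 0.1, 9.5, 0, 0, 0]
    - [0, -0.8, 0.1, 10.4, 0, 0, 0]
    - [0, -0.8, 0.1, 10.4, 0, 0, 0]

```text
time: 10.18
ee_pos: [0.5842, -0.2419, 0.2085]
tool_rot: [-0.0, 0.789, 0.615, 0.0]
ft_force: [-0.1, -0.2, -6.2]
grip_width: 0.0115
grip_force: 60.0
```

```bash
python3 - <<'E'
from h import *
print(rest(10)); W,w=snap("wrist","w6"); s=robot.read_state();print(s['ee_pos'])
az=-14.2;D=down(az);tip=np.array([.548,-.2045,.22]);print(proj(W,[tip,tip-.1*D[:,1]]))
E
```

```text
(array([ 0.0153,  0.1384, -6.2961,  0.0602,  0.0465, -0.0106]), array([0.5213, 0.5065, 0.5037, 0.0253, 0.0246, 0.028 ]))
[ 0.58408681 -0.24186657  0.20835207]
[[235.81940269 245.50971937]
 [ 49.66115698 245.44797994]]
```

View pics/w6.png

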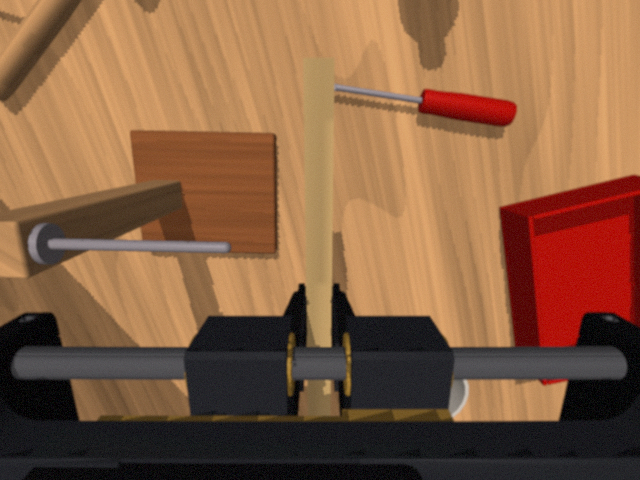

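The peg is seen from root (47, 243) to tip (230, 247). The board's tail end is at (319, 58).

```bash
python3 - <<'E'
from h import *
im=cv2.imread("pics/w6.png");hsv=cv2.cvtColor(im,cv2.COLOR_BGR2HSV)
pts=[]
for c in range(90,225,5):
    m=(hsv[225:262,c,1]<70)&(hsv[225:262,c,2]>90); r=np.where(m)[0]
    if len(r): pts.append((c,225+r.mean(),len(r)))
pts=np.array(pts);print(pts[::5].round(1))
s=robot.read_state();p=s['ee_pos'];Rt=rot(s['tool_rot']).as_matrix();W=cal("wrist")
P=onplane(W,pts[:,:2],[0,0,1],.22); f=np.polyfit(pts[:,0],pts[:,1],1)
ends=onplane(W,[[47,np.polyval(f,47)],[231,np.polyval(f,231)]],[0,0,1],.22)
t=(ends-p)@Rt;print("ends in tool mm",t*1000,ends);d=ends[1]-ends[0];print(np.linalg.norm(d),np.degrees(np.arctan2(d[1],d[0])))
b=onplane(W,[[319,58],[304,58],[334,58],[306,250],[331,250]],[0,0,1],p[2]+.0396);print("board tool mm",((b-p)@Rt*1000).round(1))
E
```

```text
[[ 90.  244.   11. ]
 [115.  245.   11. ]
 [140.  245.5  10. ]
 [165.  246.   11. ]
 [190.  246.   11. ]
 [215.  247.   11. ]]
ends in tool mm [[  28.9527635  -145.22642478  -11.67689299]
 [  26.37967942  -46.76681327  -11.65673015]] [[ 0.45033969 -0.17829486  0.22      ]
 [ 0.54518394 -0.20485584  0.22      ]]
0.09849322955103364 -15.644817119087628
board tool mm [[112.    0.2 -39.6]
 [112.   -5.7 -39.6]
 [112.1   6.1 -39.6]
 [ 33.1  -5.7 -39.6]
 [ 33.1   5.7 -39.6]]
```

```bash
python3 - <<'E'
from h import *
az=-15.6;D=down(az);tip=np.array([.5452,-.2048,.22])
for k in(.045,.02,-.045):
    P=tip+k*D[:,1]+.0285*D[:,0]; P[2]=.2089; print(P,inc(P,az))
E
```

```text
[ 0.59620653 -0.18945126  0.2089    ] [ 5.379 -0.106 -0.055  0.    -0.     0.025]
[ 0.57212747 -0.18272826  0.2089    ] [ 5.442 -2.605 -0.055  0.    -0.     0.025]
[ 0.5095219  -0.16524847  0.2089    ] [ 5.607 -9.103 -0.056  0.    -0.     0.025]
```

apply_moves:
  increments:
    - [0, 2.7, 0, -0.05, 0, 0, 0.025]
    - [0, 5.4, -0.1, -0.05, 0, 0, 0.025]
    - [0, 5.4, -1.5, -0.05, 0, 0, 0.025]
    - [0, 5.4, -2.6, -0.05, 0, 0, 0.025]
    - [0, 5.4, -2.6, -0.05, 0, 0, 0.025]

```text
time: 11.35
ee_pos: [0.5713, -0.1836, 0.2091]
tool_rot: [0.0, 0.797, 0.604, 0.0]
ft_force: [0.4, 0.4, -6.2]
grip_width: 0.0115
grip_force: 60.0
```

```bash
python3 - <<'E'
from h import *
W,w=snap("wrist","w7");T,t=snap("top","t7");S,i=snap("side","s7")
s=robot.read_state();p=s['ee_pos'];Rt=rot(s['tool_rot']).as_matrix()
az=-15.6;D=down(az);tip=np.array([.5452,-.2048,.22]);print(p,(Rt.T@(tip-p)*1000).round(2),inc(tip+.02*D[:,1]+.0285*D[:,0]-[0,0,.0111],az))
h=p+Rt@[-.0285,0,-.0111]
print("side proj hole0, tip, root",proj(S,[h,tip,tip-.1*D[:,1]]))
o=np.zeros((600,800,3),np.uint8)
o[:300,:400]=cv2.resize(w,(400,300))
o[:300,400:]=cv2.resize(t[225:300,360:460],(400,300),interpolation=3)
o[300:,:600]=cv2.resize(i[225:305,240:400],(600,300),interpolation=3)
cv2.imwrite("pics/c7.png",o[...,::-1])
E
```

```text
[ 0.57225017 -0.18374647  0.20884408] [-27.56 -20.37 -11.17] [ 0.095 -0.039 -0.006  0.001  0.    -0.   ]
side proj hole0, tip, root [[333.37705551 266.0323472 ]
 [324.09380012 265.0787636 ]
 [278.74416618 261.75036292]]
```

View pics/c7.png

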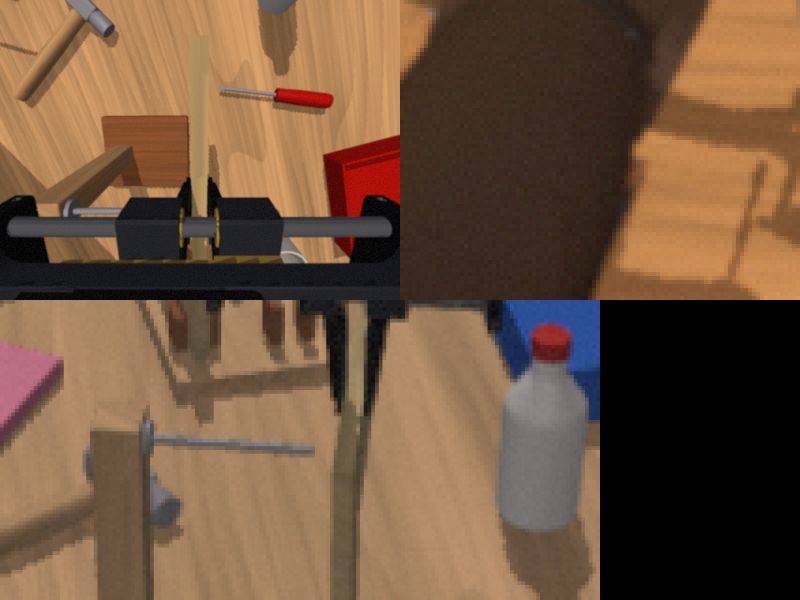

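The wrist view confirms the peg in line at row ~212 of 300. The side crop shows the tip 20 mm short of the board, level with the expected hole height. I'll advance slowly and watch the force.

apply_moves:
  increments:
    - [0, 0.1, -0.8, 0, 0, 0, 0]
    - [0, 0.1, -1.1, 0, 0, 0, 0]
    - [0, 0.1, -1.4, 0, 0, 0, 0]
    - [0, 0.1, -1.6, 0, 0, 0, 0]
    - [0, 0.1, -1.7, 0, 0, 0, 0]

```text
time: 12.12
ee_pos: [0.5559, -0.1776, 0.2088]
tool_rot: [0.0, 0.796, 0.605, 0.0]
ft_force: [-0.5, 0.4, -6.4]
grip_width: 0.0114
grip_force: 60.0
```

apply_moves:
  increments:
    - [0, 0, -0.1, 0, 0, 0, 0]
    - [0, 0, -0.2, 0, 0, 0, 0]
    - [0, 0, -0.3, 0, 0, 0, 0]
    - [0, 0, -0.3, 0, 0, 0, 0]

```text
time: 12.62
ee_pos: [0.553, -0.1769, 0.2087]
tool_rot: [-0.0, 0.796, 0.605, -0.0]
ft_force: [0.2, -0.8, -6.0]
grip_width: 0.0115
grip_force: 60.0
```

```bash
python3 - <<'E'
from h import *
m,sd=rest(6);s=robot.read_state();Rt=rot(s['tool_rot']).as_matrix();print("F tool",(Rt.T@m[:3]).round(2),"M tool",(Rt.T@m[3:]).round(3));tip=np.array([.5452,-.2048,.22]);print((Rt.T@(tip-s['ee_pos'])*1000).round(2))
E
```

```text
F tool [-0.52 -0.42  6.2 ] M tool [ 0.124 -0.076  0.011]
[-29.05  -0.04 -11.31]
```

apply_moves:
  increments:
    - [0, 0, -0.3, 0, 0, 0, 0]
    - [0, 0, -0.6, 0, 0, 0, 0]
    - [0, 0, -0.9, 0, 0, 0, 0]
    - [0, 0, -1.2, 0, 0, 0, 0]
    - [0, 0, -1.2, 0, 0, 0, 0]

```text
time: 13.55
ee_pos: [0.5412, -0.1735, 0.2088]
tool_rot: [-0.0, 0.796, 0.605, -0.0]
ft_force: [-0.4, -0.5, -5.9]
grip_width: 0.0118
grip_force: 60.0
```

```bash
cat > chk.py <<'E'
from h import *
m,sd=rest(6);s=robot.read_state();Rt=rot(s['tool_rot']).as_matrix();print("F tool",(Rt.T@m[:3]).round(2),"M tool",(Rt.T@m[3:]).round(3),s['time']);tip=np.array([.5452,-.2048,.22]);print((Rt.T@(tip-s['ee_pos'])*1000).round(2))
E
python3 chk.py
```

```text
F tool [-1.1  -0.66  5.02] M tool [ 0.144 -0.23   0.02 ] 13.85
[-29.01  11.91 -11.3 ]
```

apply_moves:
  increments:
    - [0, -0.06, 0, -0.07, 0, 0, 0]
    - [0, -0.06, 0, -0.07, 0, 0, 0]
    - [0, -0.06, 0, -0.07, 0, 0, 0]

```text
time: 14.22
ee_pos: [0.5414, -0.1741, 0.2093]
tool_rot: [-0.0, 0.796, 0.605, 0.0]
ft_force: [-0.2, -0.2, -5.7]
grip_width: 0.0115
grip_force: 60.0
```

```bash
python3 chk.py
```

```text
F tool [ 0.31 -0.12  6.18] M tool [ 0.076  0.043 -0.02 ] 14.525
[-28.46  11.94 -10.6 ]
```

apply_moves:
  increments:
    - [0, 0, -0.5, 0, 0, 0, 0]
    - [0, 0, -1, 0, 0, 0, 0]
    - [0, 0, -1.5, 0, 0, 0, 0]
    - [0, 0, -2, 0, 0, 0, 0]
    - [0, 0, -2, 0, 0, 0, 0]

```text
time: 15.15
ee_pos: [0.5218, -0.1687, 0.2096]
tool_rot: [0.0, 0.796, 0.605, 0.0]
ft_force: [0.8, 0.0, -5.4]
grip_width: 0.0117
grip_force: 60.0
```

```bash
python3 chk.py
```

```text
F tool [0.04 0.26 6.  ] M tool [0.025 0.036 0.004] 15.45
[-28.42  31.83 -10.64]
```

Still free. Another 16 mm.

apply_moves:
  increments:
    - [0, 0, -0.5, 0, 0, 0, 0]
    - [0, 0, -1, 0, 0, 0, 0]
    - [0, 0, -1.6, 0, 0, 0, 0]
    - [0, 0, -1.6, 0, 0, 0, 0]

```text
time: 15.95
ee_pos: [0.5062, -0.1644, 0.2096]
tool_rot: [-0.0, 0.796, 0.605, 0.0]
ft_force: [-0.3, -0.9, -6.3]
grip_width: 0.0116
grip_force: 60.0
```

```bash
python3 chk.py
```

```text
F tool [-0.13 -0.05  5.93] M tool [0.051 0.037 0.003] 16.25
[-28.45  47.83 -10.63]
```

apply_moves:
  increments:
    - [0, 0, 0, 0.05, 0, 0, 0]
    - [0, 0, 0, 0.1, 0, 0, 0]
    - [0, 0, 0, 0.15, 0, 0, 0]
    - [0, 0, 0, 0.15, 0, 0, 0]

```text
time: 16.75
ee_pos: [0.5067, -0.1647, 0.2081]
tool_rot: [0.0, 0.796, 0.605, 0.0]
ft_force: [-0.7, -0.4, -4.2]
grip_width: 0.0119
grip_force: 60.0
```

```bash
python3 chk.py
```

```text
F tool [-0.89 -0.01  3.78] M tool [ 0.037 -0.287 -0.002] 17.05
[-28.38  47.86 -11.97]
```

apply_moves:
  increments:
    - [0, -0.03, 0, 0.05, 0, 0, 0]
    - [0, -0.03, 0, 0.05, 0, 0, 0]
    - [0, -0.03, 0, 0.05, 0, 0, 0]
  squeeze: 20

```text
time: 17.42
ee_pos: [0.5068, -0.1649, 0.2077]
tool_rot: [0.0, 0.796, 0.605, 0.0]
ft_force: [0.5, -0.7, -0.1]
grip_width: 0.0116
grip_force: 20.0
```

apply_moves:
  increments:
    - [0, 0, 0, 0, 0, 0, 0]
    - [0, 0, 0, 0, 0, 0, 0]
  squeeze: 4

```text
time: 17.68
ee_pos: [0.5067, -0.1648, 0.2075]
tool_rot: [0.0, 0.796, 0.605, 0.0]
ft_force: [0.1, -1.0, 0.3]
grip_width: 0.0119
grip_force: 4.0
```

```bash
python3 chk.py
```

```text
F tool [-0.18  1.25 -0.81] M tool [-0.191 -0.232 -0.064] 17.975
[-28.2   47.83 -12.53]
```

The full weight is on the peg, so I'll open.

apply_moves:
  increments:
    - [0.16, 0, 0, 0, 0, 0, 0]
    - [0.2, 0, 0, 0, 0, 0, 0]
    - [0.3, 0, 0, 0, 0, 0, 0]
    - [0.4, 0, 0, 0, 0, 0, 0]
    - [0.4, 0, 0, 0, 0, 0, 0]

```text
time: 18.6
ee_pos: [0.5066, -0.1648, 0.2074]
tool_rot: [-0.0, 0.796, 0.605, 0.0]
ft_force: [0.6, 1.1, -0.1]
grip_width: 0.0375
grip_force: 0.0
```

```bash
python3 chk.py
```

```text
F tool [0.47 0.21 0.06] M tool [ 0.03  -0.119  0.001] 18.9
[-28.17  47.95 -12.6 ]
```

Clear. Rising straight up.

apply_moves:
  increments:
    - [0.4, 0, 0, -1.5, 0, 0, 0]
    - [0.4, 0, 0, -3.5, 0, 0, 0]
    - [0.4, 0, 0, -7, 0, 0, 0]
    - [0.4, 0, 0, -11, 0, 0, 0]
    - [0.4, 0, 0, -15, 0, 0, 0]

```text
time: 19.52
ee_pos: [0.5063, -0.1647, 0.3599]
tool_rot: [0.0, 0.796, 0.605, 0.0]
ft_force: [-0.3, -0.5, -0.6]
grip_width: 0.0382
grip_force: 0.0
```

apply_moves:
  increments:
    - [0.4, 4, 0, 0, 0, 0, 0]
    - [0.4, 8, 0, 0, 0, 0, 0]
    - [0.4, 13, 0, 0, 0, 0, 0]
    - [0.4, 18, 0, 0, 0, 0, 0]
    - [0.4, 18, 0, 0, 0, 0, 0]

```text
time: 20.15
ee_pos: [0.5552, 0.0112, 0.3583]
tool_rot: [0.0, 0.795, 0.606, 0.0]
ft_force: [-0.4, -0.0, 0.6]
grip_width: 0.0381
grip_force: 0.0
```

apply_moves:
  increments:
    - [0.4, 0, 0, 0, 0, 0, 0]
    - [0.4, 0, 0, 0, 0, 0, 0]
    - [0.4, 0, 0, 0, 0, 0, 0]
    - [0.4, 0, 0, 0, 0, 0, 0]
    - [0.4, 0, 0, 0, 0, 0, 0]

```text
time: 20.78
ee_pos: [0.5549, 0.0083, 0.3574]
tool_rot: [-0.0, 0.797, 0.605, 0.0]
ft_force: [-0.2, -0.0, -1.0]
grip_width: 0.038
grip_force: 0.0
```

```bash
python3 - <<'E'
from h import *
S,a=snap("side","s8");T,t=snap("top","t8")
for _ in range(20): robot.snapshot("side")
_,b=snap("side","s9")
d=cv2.absdiff(a,b).max(2);print("motion px",(d>40).sum(),robot.read_state()['time'],robot.read_state()['ee_pos'])
# expected board edge corners at level about hole0 on peg, 50mm from the root
az=-15.6;D=down(az);tip=np.array([.5452,-.2048,.22]);hp=tip-.048*D[:,1]-[0,0,.002]
ux,uz=D[:,0],np.array([0,0,1.])
def corners(th):
    c,s=np.cos(th),np.sin(th);f=lambda x,z:hp+((x+.03)*c-z*s)*ux+((x+.03)*s+z*c)*uz
    return [f(*q) for q in((-.08,.028),(.11,.028),(.11,-.044),(-.03,-.044),(-.03,-.144),(-.08,-.144))]
for g in(-9,0,9): print(g,"side",proj(S,corners(np.radians(g))).round().astype(int).tolist(),"top",proj(T,corners(np.radians(g))[:2]).round(1).tolist())
# what changed since the start image near the stand
for n,im,im0 in(("side",b,"side0"),("top",t,"top0")):
    z=cv2.absdiff(im,cv2.imread(f"pics/{im0}.png")[...,::-1]).max(2)>35
    x0,x1,y0,y1=(240,400,180,370) if n=="side" else (340,460,215,320)
    k,l,st,ce=cv2.connectedComponentsWithStats(z[y0:y1,x0:x1].astype(np.uint8))
    for i in range(1,k):
        if st[i,4]>60: print(n,st[i]+[x0,y0,0,0,0])
    np.save(f"pics/{n}.npy",z)
E
```

```text
motion px 13 21.925 [0.55492825 0.00860123 0.35744199]
-9 side [[299, 263], [310, 227], [310, 255], [302, 282], [301, 320], [298, 332]] top [[421.1, 261.2], [350.6, 241.3]]
0 side [[299, 267], [310, 220], [310, 245], [302, 280], [303, 314], [300, 329]] top [[422.5, 262.3], [352.0, 239.7]]
9 side [[299, 271], [310, 213], [310, 236], [303, 278], [304, 308], [301, 324]] top [[423.3, 263.4], [354.7, 238.6]]
side [311 187  11  57 403]
side [302 232   9  13  66]
side [298 249  13  15 136]
side [312 249  12  15 116]
side [297 265  11  51 412]
side [300 340  15  12  77]
side [298 361  17   9 117]
top [ 340  215   53  105 1107]
top [420 238  40  72 863]
```

The board is still. The arm hides the tail from the cameras, so I'll move it away and check how level the board hangs.

apply_moves:
  increments:
    - [0.4, 5, 0, 0, 0, 0, 0]
    - [0.4, 10, 0, 0, 0, 0, 0]
    - [0.4, 16, -2, 0, 0, 0, 0]
    - [0.4, 22, -4, 0, 0, 0, 0]
    - [0.4, 28, -6, 0, 0, 0, 0]

```text
time: 22.55
ee_pos: [0.5722, 0.2941, 0.3575]
tool_rot: [0.0, 0.796, 0.605, 0.0]
ft_force: [0.2, -0.5, -0.3]
grip_width: 0.0382
grip_force: 0.0
```

apply_moves:
  increments:
    - [0.4, 4, -4, 0, 0, 0, 0]
    - [0.4, 8, -8, 0, 0, 0, 0]
    - [0.4, 12, -12, 0, 0, 0, 0]
    - [0.4, 12, -12, 0, 0, 0, 0]

```text
time: 23.05
ee_pos: [0.4869, 0.443, 0.3571]
tool_rot: [-0.0, 0.795, 0.606, -0.0]
ft_force: [0.1, -0.9, 0.3]
grip_width: 0.0382
grip_force: 0.0
```

```bash
python3 - <<'E'
from h import *
S,b=snap("side","s10");T,t=snap("top","t10");print(robot.read_state()['ee_pos'])
z=cv2.absdiff(b,cv2.imread("pics/side0.png")[...,::-1]).max(2)>22
for r in range(208,340,3): print(r,''.join('#' if v else '.' for v in z[r,285:330]))
z=cv2.absdiff(t,cv2.imread("pics/top0.png")[...,::-1]).max(2)>25
for r in range(230,275,2): print(r,''.join('#' if v else '.' for v in z[r,340:430]))
E
```

```text
[0.48893004 0.44020686 0.35723835]
208 ............................#########........
211 ............................#########........
214 ............................#########........
217 ............................#########........
220 ......................###...########.........
223 ...................########.#####.#..........
226 ...................########.#####.##.........
229 ...................#######.....#####.........
232 .....................####......###.#.........
235 ......................##.#....####...........
238 .......................####....#####.........
241 .......................###....######.........
244 ......................#####..................
247 ................#######..##..................
250 ...............###########.##########........
253 ....................######..##########.......
256 ...................######....#########.......
259 ...................######.....#########......
262 .............#..########........#######......
265 ############.....######......................
268 ####.#.....############...........#####......
271 ######.####
[... 2619 characters left out ...]
...................................
262 ...................................................#......................................
264 ....................................................#....#................................
266 ...#########..............................................................................
268 .###############..........................................................................
270 ###################...............................................................####....
272 ######################...........................................................#########
274 ########################........................................................##########
```

The side view puts the tail's top edge at row ~220 and the leg's bottom at ~314. Both match the 0° prediction, since ±9° would put the tail at 213 or 227. The board hangs level and still, so I'm handing in.

```bash
python3 -c "
from h import *
_,a=snap('side','f1')
for _ in range(8): robot.snapshot('side')
_,b=snap('side','f2');print((cv2.absdiff(a,b)[180:345,285:330].max(2)>40).sum())
print(robot.hand_in())"
```

```text
0
the job is handed in; nothing more can be done
None
```

The board is hanging still and free on the brown stand's peg by hole 0, the one nearest the leg. The camera check shows it close to level, I saw no sign of the other things being disturbed, and the job is handed in.

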